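Stand the tipped tins up in the drawer and push it home

ROBOT

A 6-joint arm with a two-finger parallel gripper is mounted at the origin on the work surface. World frame = base frame: x ahead of the robot, y to its left, z up, the work surface at z = 0. Lengths are in m, angles in rad, forces in N, time in s.
With the tool pointing down it reaches from about 0.35 to 0.925 m from the base axis. Payload 6.4 kg.
Tool frame: the origin (TCP) lies between the finger pads; the fingertips stand 11 mm ahead of it and the grasp point (between the pads) lies 8 mm behind it (ctrl.tip_reach is the z of the fingertips in the tool frame, in m); z points along the fingers, y is the line along which they close (so a half turn about z gives the same grasp; the last joint's range is limited). The gripper opens to 85 mm and grips with 20 to 120 N. Pads are 22 mm wide; open, the fingers measure 114 mm over their backs; the gripper's body (76 mm by 85 mm) begins 54 mm behind the grasp point. The pads swing forward as they close: fully open they stand 13 mm farther back than shut.
Start: joints at [1.111, 0.245, 1.558, -0, 1.339, -0.174], TCP at [0.183, 0.624, 0.217] pointing down, gripper open.
Joint ranges: [-3.13, 3.13], [-1.02, 2.26], [0.13, 2.54], [-0.95, 4.09], [0.21, 2.88], [-2.74, 2.74]. Speed limits (rad/s): [2.57, 2.57, 3.14, 3.14, 3.14, 3.14].

INTERFACE

Orientations are given as a unit quaternion [x, y, z, w].
In Python, from rig import ctrl, grab_frame, get_calibration, search_frame, spot_point gives the robot as it stands.
- The arm moves only by the tool servo_tool, never from a script. Its argument "commands" is a list of rows, each an object with "slide": the shift along the world's x, y, z in mm, a list of three; "dr": the turn, a rotation vector about the world's x, y, z in rad, a list of three; "jaw": the finger opening in mm, from 0 to 85.4. In form: [{"slide": [dx, dy, dz], "dr": [rx, ry, rz], "jaw": jaw}, ...]. A call has 1 to 12 rows; each row is the pose to reach, as a shift and turn from the pose commanded when the call began; what a row does not reach only later rows make up. A row lasts 1/10 s, in which the tool goes at most 50 mm and 8.59 degrees, less where a joint would pass 70% of its speed; a pose out of reach is approached as far as the arm can. A call with a gripper value outside its range is refused whole. The fingers move at their own pace and stop on an object; "grip_force" is the grip in N (left out, the last holds). Time passes only in rows, so rows that repeat a pose let the fingers close. It gives the time, the measured TCP pose, the force, the opening and the grip force at its end, in the units of the state.
- ctrl.state(): the state, without advancing time (a new reading comes with each control period).
- grab_frame(name): name is "side" or "top"; returns the picture (400x640x3 uint8, blue, green, red); there is no depth.
- get_calibration(name): a dict with "vfov" (degrees; the focal length in pixels is half the picture's height over the tangent of half this angle, whatever the lens; pixels are square), "cx", "cy" (the principal point, pixels), "R" (3x3) and "t" (3): a world point X has camera coordinates R X + t. Camera axes: x right, y down, z forward; pixel columns grow to the right and rows downward; lengths in m; the calibration is good to about 2 mm. A picture is of the moment at which its call begins. get_calibration takes no time and is no camera call.
- ctrl.sign_off(): hands the job in; it is judged then, once.
Trained networks look in the newest picture that a camera, given by its name, has taken for a name from the list of things; names that differ only in an ending like _2 or _b are one class to them, and where a whole thing is asked for, a point or a joint stands for the part that bears it (a point fixed in the world has none). Each returns a list of dicts, best first, with "p" (0 to 1); they miss things now and then, are a little off and sometimes report something else, mostly with a low value. They report only what shows in the picture. A call takes as long as a camera call. They do not tell look-alikes from the thing itself.
- search_frame(camera, thing): "xyz" ([x, y, z] in m, in world coordinates, good to about 4 mm: the middle of the surface that is visible of it).
- spot_point(camera, thing): "xyz" ([x, y, z] in m, in world coordinates, good to about 4 mm: a listed point, or the origin of a listed thing).
The state is a dict: "time_s": time; "q": joint angles; "joint_vel": joint speeds; "effort": joint torques, N m; "tcp_pos": TCP position; "tcp_rot": TCP orientation; "contact_force": force on the tool from outside, world axes, zero at the start; "torque": the same for the moment, N m; "width": finger opening in m; "grasp_force": force on a finger pad.
Only numpy, scipy, OpenCV 4.12 (cv2) and the standard library are available. Lean on these libraries where they do the work, as an engineer would, in place of code of your own. Each camera call takes 0.05 s, during which the arm holds its last target. There are 200 camera calls.

TASK

Some of the five oil tins in the pulled-out steel drawer have tipped over its walls: stand every tipped tin upright again on the drawer's floor between its neighbours, without knocking over those that stand. Then, with all five standing, push the drawer in until it is fully home. Leave the clamp, sine block, reamer and hammer where they are.

Things in the scene. Friction and masses are not known exactly. Their poses are not given: they have to be found in the camera images.
- drawer (a joint): how far the shallow steel drawer has been pushed in along its runners, m: 0 as found (pulled out), 0.060 fully home against its stop. It slides in along +x of lane (away from the robot). The stiff runners need about 13 N.
- lane (a point): centre of the inner floor of the drawer, 26 mm above the shelf; moves with it. x: the way it slides in, y along the row, z up. Open steel tray, inside 74 (x) x 362 (y) mm, walls 41 mm high, 3 mm thick. Five places along y, 70 mm apart, the third at the centre. A fixed stop strip 40 mm above the shelf lies 111 to 117 mm beyond the pulled-out drawer's centre.
- handle (a point): middle of the drawer's front pull: a round steel bar 10 mm thick, 90 mm long along the lane's y, standing 55 mm out from the front wall towards the robot (95 mm in -x from the lane centre), its axis 48 mm above the shelf. Push it in +x of the lane to shut the drawer.
- tin1: closed oblong metal tin 44 (x) x 60 (y, along the lane) x 125 (z) mm, 0.4 kg, plus a 20 mm wide, 8 mm high cap on top; origin on its long axis 30 mm above its underside, z towards its top. Any of the five places. Starts leaning 47 deg out over the front wall, head to the robot and 47 mm beyond the wall, foot against the back wall. Swung back to within 19 deg of upright it drops onto its base.
- tin2: closed oblong metal tin 44 (x) x 60 (y, along the lane) x 125 (z) mm, 0.4 kg, plus a 20 mm wide, 8 mm high cap on top; origin on its long axis 30 mm above its underside, z towards its top. Any of the five places. Starts upright, midway between the walls.
- tin3: closed oblong metal tin 44 (x) x 60 (y, along the lane) x 125 (z) mm, 0.4 kg, plus a 20 mm wide, 8 mm high cap on top; origin on its long axis 30 mm above its underside, z towards its top. Any of the five places. Starts leaning 47 deg out over the back wall, head away from the robot and 47 mm beyond the wall, foot against the front wall. Swung back to within 19 deg of upright it drops onto its base.
- tin4: closed oblong metal tin 44 (x) x 60 (y, along the lane) x 125 (z) mm, 0.4 kg, plus a 20 mm wide, 8 mm high cap on top; origin on its long axis 30 mm above its underside, z towards its top. Any of the five places. Starts upright, midway between the walls.
- tin5: closed oblong metal tin 44 (x) x 60 (y, along the lane) x 125 (z) mm, 0.4 kg, plus a 20 mm wide, 8 mm high cap on top; origin on its long axis 30 mm above its underside, z towards its top. Any of the five places. Starts leaning 47 deg out over the front wall, head to the robot and 47 mm beyond the wall, foot against the back wall. Swung back to within 19 deg of upright it drops onto its base.
- clamp: rusty cast-iron tailstock clamp, base 100 (x) x 50 (y) mm, 78 mm high, 1.2 kg, origin at the middle of its underside; about 0.2 m beyond the drawer, left or right. Leave it alone.
- sine_block: aluminium sine block 30 (x) x 120 (y) x 42 mm on two rollers, origin at the middle of its underside; about 0.2 m beyond the drawer, left or right. Leave it alone.
- reamer: chrome reamer in a clear plastic tube standing in a 50 mm wooden block, 171 mm high in all, origin at the middle of the underside; beside the left or right end of the drawer. Leave it alone.
- hammer: copper soft hammer lying on the shelf; origin under the middle of its 34 mm thick, 75 mm long copper head, wooden handle 190 mm long to -x; beside the other end of the drawer. Leave it alone.
Mind the look-alikes: they are no part of the job. What is shaped like the tin5 but green is not meant. What is shaped like the tin1 but yellow is not meant.

How it is judged:
By the outcome, as a careful person would: the job done as asked, in the order asked, and still so for the second after the job is handed in, with the robot touching nothing.
It also fails if it takes over 64 s, if anything falls off the work surface, if the arm or the gripper's body presses on something with over 40 N, if the wrist force passes 120 N, or if a joint passes its speed limit or range.

## Working session

There is one attempt and no reset: what is moved stays moved. The work goes in short steps, Python scripts to look and compute and a tool call to move; the robot and the scene stay as the last step left them, time stands still between calls to the robot, and variables do not carry over. Pictures are saved under pics/ and viewed, at most 14 in all, crops included, and the job is handed in when it is done.

Besides the shell and the picture viewer there is one more tool, called after "Call:" by a JSON object that holds its "op" and its "data", one argument or row to a line. servo_tool: Moves the arm, as the interface text tells. Its arguments: {"type":"object","properties":{"commands":{"type":"array","items":{"type":"object","properties":{"slide":{"type":"array","items":{"type":"number"}},"dr":{"type":"array","items":{"type":"number"}},"jaw":{"type":"number"}}}},"grip_force":{"type":"number"}},"required":["commands"]}

```bash
mkdir -p pics
cat > h.py <<'E'
from rig import ctrl, grab_frame, get_calibration, search_frame, spot_point
import numpy as np, cv2
def proj(n,P):
    c=get_calibration(n);f=200/np.tan(np.radians(c['vfov'])/2)
    X=np.array(c['R'])@np.array(P)+np.array(c['t']);return [round(float(c['cx']+f*X[0]/X[2])),round(float(c['cy']+f*X[1]/X[2]))]
E
python3 - <<'E'
from h import *
a=grab_frame('top');cv2.imwrite('pics/t0.png',a)
b=grab_frame('side');cv2.imwrite('pics/s0.png',b)
for cam in('top','side'):
  for n in ['lane','handle','tin1','tin3','reamer','hammer','clamp','sine_block']:
    for d in spot_point(cam,n)[:6]: print(cam,n,round(d['p'],2),np.round(d['xyz'],3),proj(cam,d['xyz']))
print({k:(np.round(v,3)) for k,v in ctrl.state().items()}, ctrl.tip_reach)
E
```

```text
top lane 0.89 [ 0.533 -0.013  0.028] [333, 220]
top handle 0.62 [ 0.438 -0.012  0.045] [333, 257]
top tin1 0.94 [ 0.532 -0.085  0.056] [362, 220]
top tin1 0.89 [ 0.531 -0.146  0.055] [385, 221]
top tin1 0.77 [0.382 0.121 0.021] [282, 278]
top tin1 0.63 [0.535 0.126 0.066] [279, 218]
top tin1 0.63 [0.528 0.056 0.065] [307, 221]
top tin1 0.62 [ 0.534 -0.017  0.062] [335, 219]
top tin3 0.94 [ 0.532 -0.085  0.056] [362, 220]
top tin3 0.89 [ 0.531 -0.146  0.055] [385, 221]
top tin3 0.77 [0.382 0.121 0.021] [282, 278]
top tin3 0.63 [0.535 0.126 0.066] [279, 218]
top tin3 0.63 [0.528 0.056 0.065] [307, 221]
top tin3 0.62 [ 0.534 -0.017  0.062] [335, 219]
top reamer 0.75 [0.561 0.306 0.   ] [214, 210]
top hammer 0.77 [ 0.525 -0.329 -0.002] [449, 225]
top clamp 0.67 [ 0.533 -0.018  0.062] [336, 219]
top clamp 0.62 [0.744 0.098 0.002] [293, 144]
top clamp 0.55 [ 0.536 -0.083  0.055] [361, 218]
top sine_block 0.58 [ 0.748 -0.097  0.001] [363, 143]
side handle 0.8 [ 0.438 -0.007  0.047] [372, 207]
side tin1 0.87 [0.535 0.126 0.063] [330, 233]
side tin1 0.79 [0.532 0.057 0.06 ] [333, 216]
side ti
[... 579 characters left out ...]
0.64 [0.742 0.105 0.001] [245, 240]
side hammer 0.61 [ 0.524 -0.331 -0.002] [344, 160]
side clamp 0.57 [ 0.74   0.102 -0.001] [246, 240]
side sine_block 0.63 [ 0.749 -0.096 -0.002] [261, 195]
{'time_s': np.float64(0.9), 'q': array([ 1.111,  0.245,  1.558, -0.   ,  1.339, -0.174]), 'joint_vel': array([ 0.001, -0.   , -0.001, -0.001,  0.001,  0.   ]), 'effort': array([-1.0000e-03, -4.2953e+01, -3.2642e+01, -0.0000e+00,  1.0000e-03,
        0.0000e+00]), 'tcp_pos': array([0.183, 0.624, 0.217]), 'tcp_rot': array([0.142, 0.99 , 0.   , 0.   ]), 'contact_force': array([-0.173,  0.149,  0.062]), 'torque': array([0.002, 0.008, 0.006]), 'grasp_force': np.float64(0.0), 'width': np.float64(0.086)} 0.011
```

View pics/t0.png

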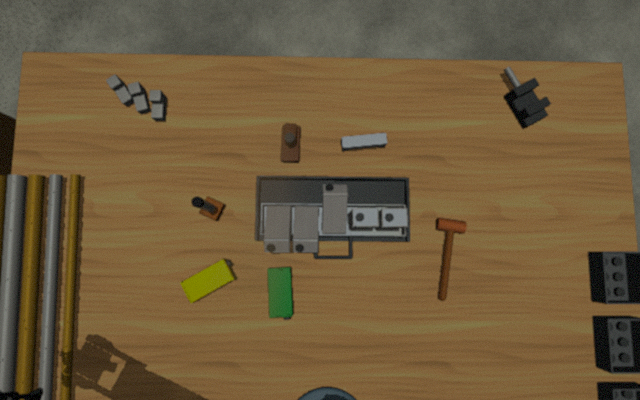

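View pics/s0.png

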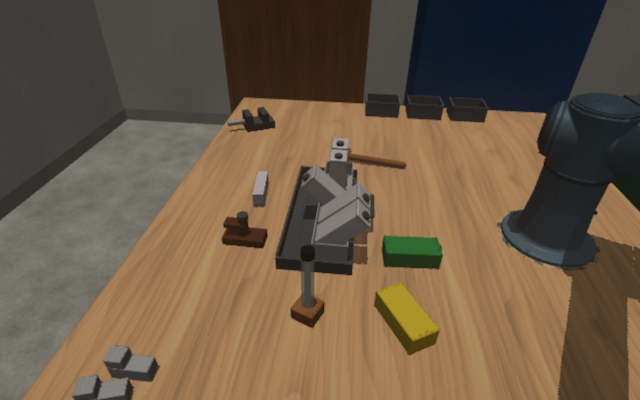

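The top view shows three tipped grey tins in the drawer. Two lean to the front at about (278,230) and (306,230), and one leans to the back at (335,208). Two stand at (365,218) and (394,218). Candidates that could be mistaken for them: the green box (281,292), the yellow box (208,280) and the steel tin-like blocks at (140,97). I choose the grey tins in the drawer and will check them, with a model overlay, in one crop.

```bash
cat > ov.py <<'E'
from h import *
def box(lo,hi,T,R): 
    c=np.array([[x,y,z] for x in(lo[0],hi[0]) for y in(lo[1],hi[1]) for z in(lo[2],hi[2])]); 
    return c@R.T+T
def draw(cam,out,L,yaw,tilts,crop,k):
    im=grab_frame(cam); c=get_calibration(cam);f=200/np.tan(np.radians(c['vfov'])/2)
    x0,y0,x1,y1=crop; im=cv2.resize(im[y0:y1,x0:x1],None,fx=k,fy=k,interpolation=cv2.INTER_CUBIC); im=cv2.convertScaleAbs(im,alpha=1.6)
    Rz=cv2.Rodrigues(np.array([0,0,yaw]))[0]; L=np.array(L)
    def dr(P,col):
        X=P@np.array(c['R']).T+np.array(c['t']); u=np.c_[c['cx']+f*X[:,0]/X[:,2]-x0,c['cy']+f*X[:,1]/X[:,2]-y0]*k
        for i in range(8):
            for b in(1,2,4):
                if not i&b: cv2.line(im,tuple(map(int,u[i])),tuple(map(int,u[i|b])),col,1,cv2.LINE_AA)
    dr(box([-.037,-.181,0],[.037,.181,.041],L,Rz),(0,255,0))
    dr(box([-.1,-.045,.017],[-.09,.045,.027],L,Rz),(255,255,0))
    for i,t in enumerate(tilts):
        if t is None: continue
        Ry=cv2.Rodrigues(np.array([0,np.radians(t),0]))[0]; s=np.sign(t); P=np.array([0,(2-i)*.07,0])
        if t: # corner at (-s*.007,0)
            P=P+[-s*.007,0,0]; lo=[-.044 if s>0 else 0,-.03,0]; lo=[ -.044*(s>0)-0,-.03,0]; B=box([-.044,-.03,0],[0,.03,.125],0,Ry) if s>0 else box([0,-.03,0],[.044,.03,.125],0,Ry)
        else: B=box([-.022,-.03,0],[.022,.03,.125],0,Ry)
        dr((B+P)@Rz.T+L,(0,0,255))
    cv2.imwrite(out,im)
E
python3 - <<'E'
from ov import *
draw('top','pics/c1.png',[.533,-.0135,.026],0,[-47,-47,47,0,0],(240,160,425,270),4)
E
```

```text
Traceback (most recent call last):
  File "ov.py", line 8, in draw
    Rz=cv2.Rodrigues(np.array([0,0,yaw]))[0]; L=np.array(L)
       ~~~~~~~~~~~~~^^^^^^^^^^^^^^^^^^^^^
cv2.error: OpenCV(4.12.0) /io/opencv/modules/calib3d/src/calibration_base.cpp:151: error: (-210:Unsupported format or combination of formats) The matrices must have 32f or 64f data type in function 'Rodrigues'
```

Call:
{"op": "servo_tool", "data": {
  "commands": [
    {"slide": [30,-50,30],"dr": [0,0,-0.14],"jaw": 70},
    {"slide": [60,-100,60],"dr": [0,0,-0.28],"jaw": 70},
    {"slide": [90,-150,90],"dr": [0,0,-0.42],"jaw": 70},
    {"slide": [110,-200,110],"dr": [0,0,-0.56],"jaw": 70},
    {"slide": [120,-250,110],"dr": [0,0,-0.7],"jaw": 70},
    {"slide": [130,-300,110],"dr": [0,0,-0.84],"jaw": 70},
    {"slide": [140,-350,110],"dr": [0,0,-0.98],"jaw": 70},
    {"slide": [150,-400,110],"dr": [0,0,-1.12],"jaw": 70},
    {"slide": [160,-450,110],"dr": [0,0,-1.26],"jaw": 70},
    {"slide": [170,-498,110],"dr": [0,0,-1.285],"jaw": 70},
    {"slide": [180,-498,110],"dr": [0,0,-1.285],"jaw": 70},
    {"slide": [180,-498,110],"dr": [0,0,-1.285],"jaw": 70}
  ]
}}

```text
time_s: 2.15
tcp_pos: [0.3644, 0.1215, 0.3273]
tcp_rot: [0.71, 0.704, 0.0, 0.001]
contact_force: [-0.1, -0.0, -0.1]
width: 0.0697
grasp_force: 0.0
```

```bash
sed -i 's/np.array(\[0,0,yaw\])/np.array([0,0,yaw],float)/; s/np.radians(t),0\])/np.radians(t),0.])/' ov.py
python3 - <<'E'
from ov import *
draw('top','pics/c1.png',[.533,-.0135,.026],0.,[-47,-47,47,0,0],(240,160,425,300),4)
s=ctrl.state();print(s['q'],s['tcp_pos'])
E
```

```text
[ 2.83445209e-02 -5.06339534e-01  2.03984527e+00 -4.32521260e-04
  1.60730979e+00  3.47827393e-02] [0.36415147 0.12285361 0.32717795]
```

View pics/c1.png

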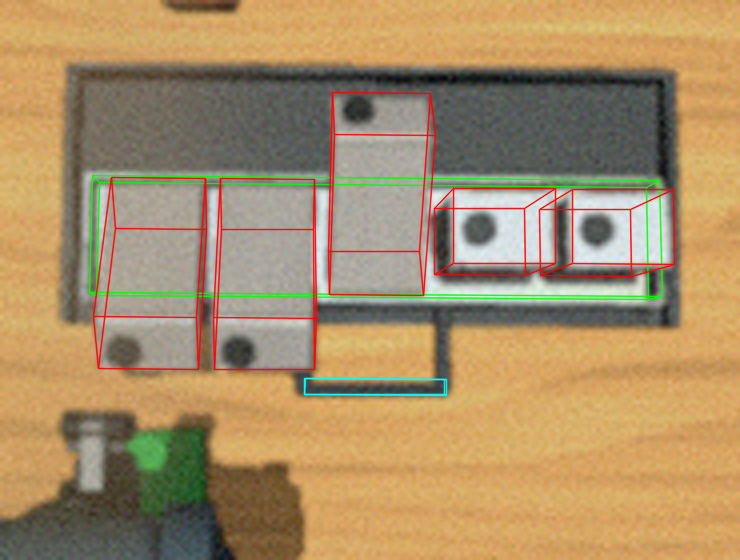

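The overlay shows the drawer at yaw ≈ 0, with the tins at crop (150,270), (265,270) and (382,195) matching the model to within 1–2 mm. Next I tilt the tool along the first front-leaning tin's axis.

Call:
{"op": "servo_tool", "data": {
  "commands": [
    {"slide": [0,2,0],"dr": [0,-0.14,0],"jaw": 68},
    {"slide": [0,4,0],"dr": [0,-0.28,0],"jaw": 68},
    {"slide": [10,4,-20],"dr": [0,-0.42,0],"jaw": 68},
    {"slide": [20,4,-50],"dr": [0,-0.56,0],"jaw": 68},
    {"slide": [35,4,-80],"dr": [0,-0.7,0],"jaw": 68},
    {"slide": [45,4,-110],"dr": [0,-0.82,0],"jaw": 68},
    {"slide": [55,4,-140],"dr": [0,-0.82,0],"jaw": 68},
    {"slide": [65,4,-167],"dr": [0,-0.82,0],"jaw": 68},
    {"slide": [65,4,-167],"dr": [0,-0.82,0],"jaw": 68},
    {"slide": [65,4,-167],"dr": [0,-0.82,0],"jaw": 68}
  ]
}}

```text
time_s: 3.2
tcp_pos: [0.4492, 0.1426, 0.1663]
tcp_rot: [0.651, 0.65, 0.275, 0.279]
contact_force: [-0.1, 0.2, -0.3]
width: 0.0679
grasp_force: 0.0
```

Run:
```python
from ov import *
s=ctrl.state();print(s['q'],s['tcp_pos'])
from scipy.spatial.transform import Rotation as R
print(R.from_quat(s['tcp_rot']).as_matrix().round(3))
draw('side','pics/c2.png',[.533,-.0135,.026],0.,[-47,None,None,None,None],(250,120,450,270),4)
```

```text
[ 0.12048772 -0.59136892  2.53678968 -0.23870432  0.40514851  0.30278741] [0.44922647 0.14260627 0.16626863]
[[ 0.004  0.693  0.721]
 [ 1.     0.001 -0.007]
 [-0.005  0.721 -0.693]]
```

View pics/c2.png

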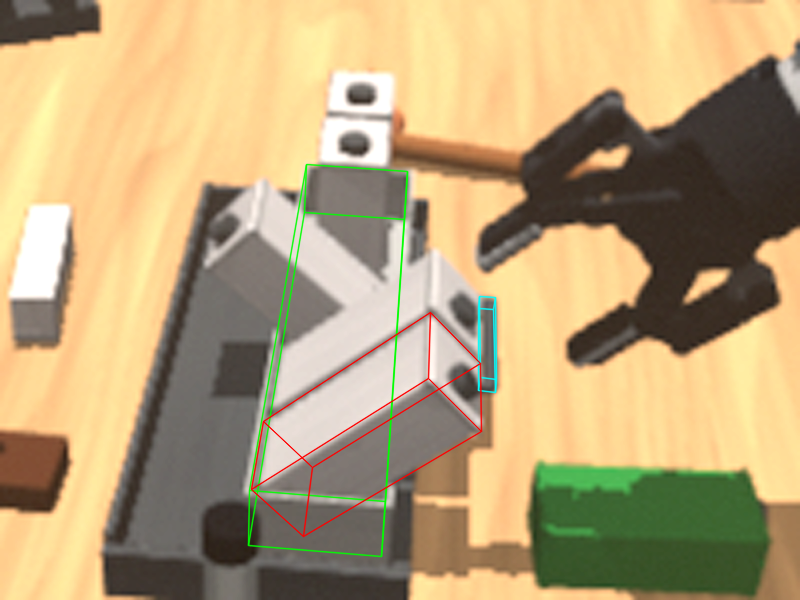

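The side crop shows the gripper (crop 640,230) in front of the tin. Joint 3 is at its limit, so I'll come in steeper and then tilt.

Call:
{"op": "servo_tool", "data": {
  "commands": [
    {"slide": [10,0,20],"dr": [0,0.15,0],"jaw": 85},
    {"slide": [20,0,30],"dr": [0,0.3,0],"jaw": 85},
    {"slide": [20,0,30],"dr": [0,0.3,0],"jaw": 85},
    {"slide": [20,0,30],"dr": [0,0.3,0],"jaw": 85}
  ]
}}

```text
time_s: 3.65
tcp_pos: [0.4706, 0.1419, 0.199]
tcp_rot: [0.685, 0.683, 0.176, 0.181]
contact_force: [-1.1, 0.4, -1.3]
width: 0.0848
grasp_force: 0.0
```

Run:
```python
from h import *
s=ctrl.state();print(s['q'],s['tcp_pos'])
from scipy.spatial.transform import Rotation as R
print(R.from_quat(s['tcp_rot']).as_matrix().round(3))
```

```text
[ 0.09059733 -0.43681258  2.28756304 -0.07341484  0.78281417  0.13140977] [0.47061463 0.14187009 0.19899434]
[[ 0.004  0.872  0.49 ]
 [ 1.    -0.    -0.007]
 [-0.006  0.49  -0.872]]
```

Call:
{"op": "servo_tool", "data": {
  "commands": [
    {"slide": [-20,-15,-10],"dr": [0,0,0],"jaw": 85},
    {"slide": [-20,-15,-29],"dr": [0,0,0],"jaw": 85},
    {"slide": [-10,-15,-46],"dr": [0,0,0],"jaw": 85},
    {"slide": [0,-15,-64],"dr": [0,0,0],"jaw": 85},
    {"slide": [10,-15,-82],"dr": [0,0,0],"jaw": 85},
    {"slide": [19,-15,-99],"dr": [0,0,0],"jaw": 85},
    {"slide": [19,-15,-99],"dr": [0,0,0],"jaw": 85},
    {"slide": [19,-15,-99],"dr": [0,0,0],"jaw": 85}
  ]
}}

```text
time_s: 4.45
tcp_pos: [0.4875, 0.1268, 0.0973]
tcp_rot: [0.685, 0.684, 0.175, 0.18]
contact_force: [0.6, -0.1, 0.0]
width: 0.0849
grasp_force: 0.0
```

Call:
{"op": "servo_tool", "data": {
  "commands": [
    {"slide": [1,0,0],"dr": [0,-0.13,0],"jaw": 80},
    {"slide": [3,0,0],"dr": [0,-0.26,0],"jaw": 70},
    {"slide": [3,0,0],"dr": [0,-0.26,0],"jaw": 60}
  ]
}}

```text
time_s: 4.75
tcp_pos: [0.4859, 0.1272, 0.1004]
tcp_rot: [0.658, 0.656, 0.258, 0.264]
contact_force: [-0.8, 0.2, -0.3]
width: 0.0605
grasp_force: 0.0
```

Run:
```python
from ov import *
s=ctrl.state();print(s['q'],s['tcp_pos'],s['width'])
from scipy.spatial.transform import Rotation as R
print(R.from_quat(s['tcp_rot']).as_matrix().round(3))
draw('side','pics/c3.png',[.533,-.0135,.026],0.,[None,None,None,None,None],(270,120,430,270),4)
```

```text
[ 0.05619654 -0.28927903  2.47004613 -0.23126485  0.21174303  0.26616895] [0.48587565 0.12715684 0.10036711] 0.06049743648370712
[[ 0.006  0.728  0.686]
 [ 1.     0.001 -0.01 ]
 [-0.008  0.686 -0.728]]
```

View pics/c3.png

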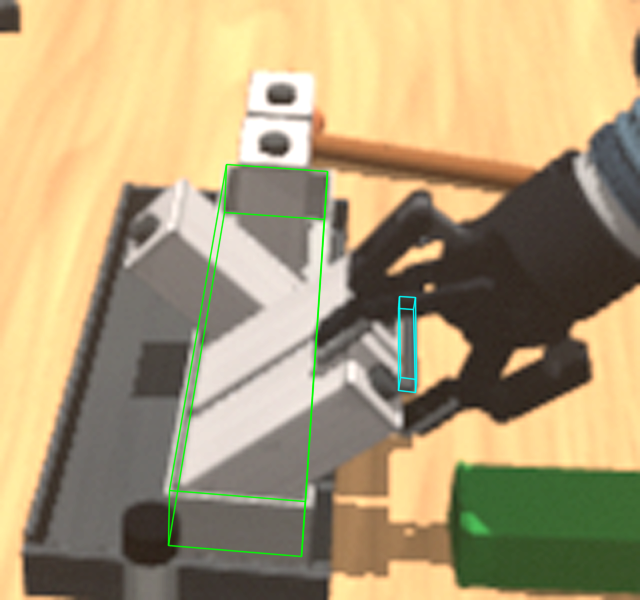

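The crop shows the fingers straddling the near tin's head, with the upper finger at (335,320) and the lower one at (430,410). Tool tilt is 43°, close enough, so I'm closing.

Call:
{"op": "servo_tool", "data": {
  "commands": [
    {"slide": [0,0,0],"dr": [0,0,0],"jaw": 30},
    {"slide": [0,0,0],"dr": [0,0,0],"jaw": 30},
    {"slide": [0,0,0],"dr": [0,0,0],"jaw": 30},
    {"slide": [0,0,0],"dr": [0,0,0],"jaw": 30},
    {"slide": [0,0,0],"dr": [0,0,0],"jaw": 30}
  ],
  "grip_force": 40
}}

```text
time_s: 5.3
tcp_pos: [0.4916, 0.1273, 0.105]
tcp_rot: [0.657, 0.655, 0.261, 0.266]
contact_force: [-11.6, 0.3, 10.4]
width: 0.0435
grasp_force: 40.9
```

Run:
```python
from h import *
print(proj('side',[.514,.127,.113]),proj('side',[.4859,.127,.1004]))
s=ctrl.state();print(s['tcp_pos'],s['width'],s['contact_force'])
```

```text
[340, 216] [353, 222]
[0.49163711 0.12725115 0.10500706] 0.043479516077221204 [-11.59026975   0.28642464  10.40999834]
```

Call:
{"op": "servo_tool", "data": {
  "commands": [
    {"slide": [0,0,10],"dr": [0,0,0],"jaw": 30},
    {"slide": [0,0,25],"dr": [0,0,0],"jaw": 30},
    {"slide": [0,0,40],"dr": [0,0.05,0],"jaw": 30},
    {"slide": [5,0,55],"dr": [0,0.15,0],"jaw": 30},
    {"slide": [10,0,70],"dr": [0,0.28,0],"jaw": 30},
    {"slide": [17,0,80],"dr": [0,0.41,0],"jaw": 30},
    {"slide": [25,0,80],"dr": [0,0.54,0],"jaw": 30},
    {"slide": [33,0,80],"dr": [0,0.67,0],"jaw": 30},
    {"slide": [41,0,80],"dr": [0,0.76,0],"jaw": 30},
    {"slide": [41,0,80],"dr": [0,0.76,0],"jaw": 30},
    {"slide": [41,0,80],"dr": [0,0.76,0],"jaw": 30}
  ]
}}

```text
time_s: 6.4
tcp_pos: [0.5315, 0.127, 0.1824]
tcp_rot: [0.707, 0.707, -0.003, 0.003]
contact_force: [0.0, 0.8, -3.1]
width: 0.0433
grasp_force: 43.1
```

Run:
```python
from ov import *
s=ctrl.state();print(s['q'],s['tcp_pos'],s['width'],s['contact_force'])
from scipy.spatial.transform import Rotation as R
print(R.from_quat(s['tcp_rot']).as_matrix().round(3))
draw('side','pics/c4.png',[.533,-.0135,.026],0.,[0,-47,47,None,None],(220,60,420,270),3)
```

```text
[ 0.03155964  0.03836656  1.85309908 -0.00939969  1.24946737  0.03445176] [0.53147787 0.12703912 0.18238957] 0.043302630761072096 [ 0.04854801  0.76786234 -3.14582328]
[[-0.     1.     0.001]
 [ 1.     0.    -0.009]
 [-0.009  0.001 -1.   ]]
```

View pics/c4.png

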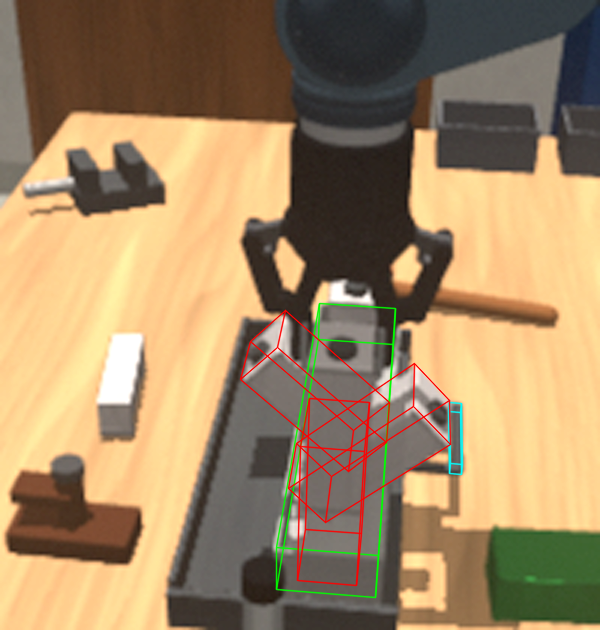

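The tin is held upright over its place (crop 345,400), so I'm lowering it.

Call:
{"op": "servo_tool", "data": {
  "commands": [
    {"slide": [1,-0.5,-25],"dr": [0,0,0],"jaw": 30},
    {"slide": [1,-0.5,-45],"dr": [0,0,0],"jaw": 30},
    {"slide": [1,-0.5,-55],"dr": [0,0,0],"jaw": 30},
    {"slide": [1,-0.5,-60],"dr": [0,0,0],"jaw": 30},
    {"slide": [1,-0.5,-60],"dr": [0,0,0],"jaw": 30}
  ]
}}

```text
time_s: 6.95
tcp_pos: [0.5315, 0.1266, 0.1228]
tcp_rot: [0.707, 0.707, -0.003, 0.003]
contact_force: [0.4, 0.2, -3.0]
width: 0.0434
grasp_force: 43.0
```

Call:
{"op": "servo_tool", "data": {
  "commands": [
    {"slide": [0,0,-3],"dr": [0,0,0],"jaw": 30},
    {"slide": [0,0,-3],"dr": [0,0,0],"jaw": 30}
  ]
}}

```text
time_s: 7.15
tcp_pos: [0.5323, 0.1265, 0.1204]
tcp_rot: [0.707, 0.707, -0.003, 0.004]
contact_force: [-0.6, -0.0, -3.1]
width: 0.0432
grasp_force: 43.0
```

Call:
{"op": "servo_tool", "data": {
  "commands": [
    {"slide": [0,0,-2],"dr": [0,0,0],"jaw": 30},
    {"slide": [0,0,-3],"dr": [0,0,0],"jaw": 30},
    {"slide": [0,0,-3],"dr": [0,0,0],"jaw": 30}
  ]
}}

```text
time_s: 7.45
tcp_pos: [0.5319, 0.1265, 0.1167]
tcp_rot: [0.707, 0.707, -0.003, 0.004]
contact_force: [0.7, 0.5, -3.2]
width: 0.043
grasp_force: 43.1
```

Call:
{"op": "servo_tool", "data": {
  "commands": [
    {"slide": [0,0,-1.5],"dr": [0,0,0],"jaw": 30},
    {"slide": [0,0,-3],"dr": [0,0,0],"jaw": 30},
    {"slide": [0,0,-3],"dr": [0,0,0],"jaw": 30}
  ]
}}

```text
time_s: 7.75
tcp_pos: [0.5325, 0.1266, 0.116]
tcp_rot: [0.707, 0.707, -0.003, 0.004]
contact_force: [-4.2, -0.3, 9.0]
width: 0.0429
grasp_force: 44.4
```

Call:
{"op": "servo_tool", "data": {
  "commands": [
    {"slide": [0,0,0],"dr": [0,0,0],"jaw": 66},
    {"slide": [0,0,0],"dr": [0,0,0],"jaw": 66},
    {"slide": [0,0,0],"dr": [0,0,0],"jaw": 66},
    {"slide": [0,0,15],"dr": [0,0,0],"jaw": 68},
    {"slide": [0,0,45],"dr": [0,0,0],"jaw": 68},
    {"slide": [0,0,90],"dr": [0,0,0],"jaw": 68},
    {"slide": [-10,-15,120],"dr": [0,-0.1,0],"jaw": 85},
    {"slide": [-30,-30,120],"dr": [0,-0.22,0],"jaw": 85},
    {"slide": [-55,-50,110],"dr": [0,-0.35,0],"jaw": 85},
    {"slide": [-83,-70,100],"dr": [0,-0.46,0],"jaw": 85},
    {"slide": [-83,-70,95],"dr": [0,-0.51,0],"jaw": 85},
    {"slide": [-83,-70,95],"dr": [0,-0.51,0],"jaw": 85}
  ]
}}

```text
time_s: 8.95
tcp_pos: [0.4469, 0.0563, 0.2078]
tcp_rot: [0.686, 0.683, 0.175, 0.182]
contact_force: [0.3, 0.0, 0.5]
width: 0.085
grasp_force: 0.0
```

Run:
```python
from ov import *
s=ctrl.state();print(s['q'],s['tcp_pos'],s['width'],s['contact_force'])
from scipy.spatial.transform import Rotation as R
print(R.from_quat(s['tcp_rot']).as_matrix().round(3))
draw('side','pics/c5.png',[.533,-.0135,.026],0.,[0,-47,None,None,None],(250,120,450,270),4)
```

```text
[-0.17334467 -0.6242823   2.3844853   0.09663688  0.87792351 -0.21206426] [0.44691466 0.0562937  0.20777423] 0.08497474645535873 [0.30299196 0.02766918 0.51519219]
[[ 0.006  0.872  0.489]
 [ 1.    -0.001 -0.01 ]
 [-0.008  0.489 -0.872]]
```

View pics/c5.png

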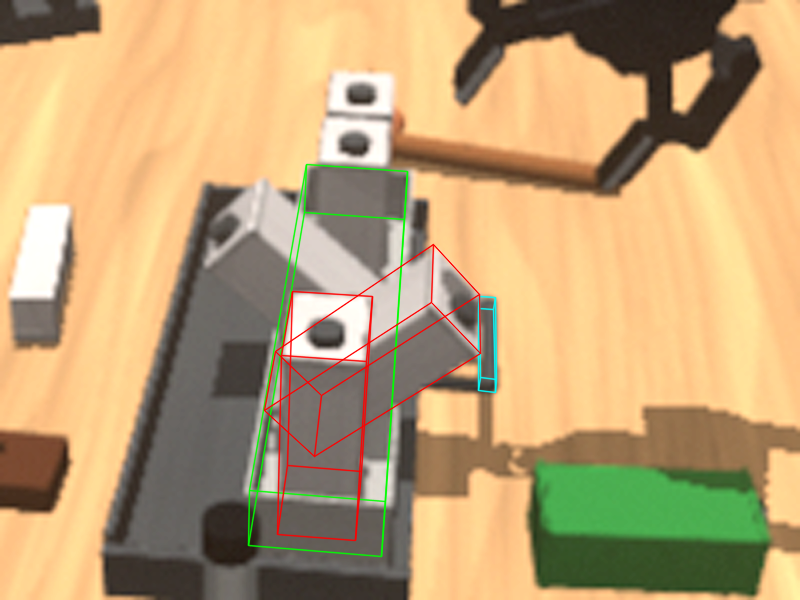

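The first tin stands at its place (crop 325,400) and fits the model. I'll do the same for the second front-leaning tin.

Call:
{"op": "servo_tool", "data": {
  "commands": [
    {"slide": [2,0.5,-20],"dr": [0,0,0],"jaw": 85},
    {"slide": [2,0.5,-40],"dr": [0,0,0],"jaw": 85},
    {"slide": [11,0.5,-56],"dr": [0,0,0],"jaw": 85},
    {"slide": [21,0.5,-74],"dr": [0,0,0],"jaw": 85},
    {"slide": [31,0.5,-92],"dr": [0,0,0],"jaw": 85},
    {"slide": [41,0.5,-109],"dr": [0,0,0],"jaw": 85},
    {"slide": [41,0.5,-109],"dr": [0,0,0],"jaw": 85},
    {"slide": [42,0.5,-108],"dr": [0,-0.13,0],"jaw": 80},
    {"slide": [44,0.5,-107],"dr": [0,-0.24,0],"jaw": 70},
    {"slide": [44,0.5,-106],"dr": [0,-0.24,0],"jaw": 60},
    {"slide": [44,0.5,-106],"dr": [0,-0.24,0],"jaw": 60}
  ]
}}

```text
time_s: 10.1
tcp_pos: [0.4942, 0.057, 0.1045]
tcp_rot: [0.659, 0.657, 0.256, 0.262]
contact_force: [1.6, 0.4, -0.1]
width: 0.0601
grasp_force: 0.0
```

Call:
{"op": "servo_tool", "data": {
  "commands": [
    {"slide": [0,0,0],"dr": [0,0,0],"jaw": 30},
    {"slide": [0,0,0],"dr": [0,0,0],"jaw": 30},
    {"slide": [0,0,0],"dr": [0,0,0],"jaw": 30},
    {"slide": [0,0,0],"dr": [0,0,0],"jaw": 30},
    {"slide": [0,0,0],"dr": [0,0,0],"jaw": 30}
  ],
  "grip_force": 40
}}

```text
time_s: 10.6
tcp_pos: [0.4941, 0.0571, 0.1042]
tcp_rot: [0.659, 0.657, 0.256, 0.262]
contact_force: [-6.3, -0.1, 5.0]
width: 0.0432
grasp_force: 40.5
```

Call:
{"op": "servo_tool", "data": {
  "commands": [
    {"slide": [0,0,10],"dr": [0,0,0],"jaw": 30},
    {"slide": [0,0,25],"dr": [0,0,0],"jaw": 30},
    {"slide": [0,0,40],"dr": [0,0.05,0],"jaw": 30},
    {"slide": [5,0,55],"dr": [0,0.15,0],"jaw": 30},
    {"slide": [10,0,70],"dr": [0,0.28,0],"jaw": 30},
    {"slide": [17,0,80],"dr": [0,0.41,0],"jaw": 30},
    {"slide": [25,0,80],"dr": [0,0.54,0],"jaw": 30},
    {"slide": [33,0,80],"dr": [0,0.67,0],"jaw": 30},
    {"slide": [39,-0.5,80],"dr": [0,0.75,0],"jaw": 30},
    {"slide": [39,-0.5,80],"dr": [0,0.75,0],"jaw": 30},
    {"slide": [39,-0.5,80],"dr": [0,0.75,0],"jaw": 30}
  ]
}}

```text
time_s: 11.7
tcp_pos: [0.5317, 0.0564, 0.1821]
tcp_rot: [0.707, 0.707, -0.004, 0.003]
contact_force: [-1.1, 0.1, -4.0]
width: 0.0433
grasp_force: 43.5
```

Call:
{"op": "servo_tool", "data": {
  "commands": [
    {"slide": [0,0,-25],"dr": [0,0,0],"jaw": 30},
    {"slide": [0,0,-45],"dr": [0,0,0],"jaw": 30},
    {"slide": [0,0,-57],"dr": [0,0,0],"jaw": 30},
    {"slide": [0,0,-62],"dr": [0,0,0],"jaw": 30},
    {"slide": [0,0,-62],"dr": [0,0,0],"jaw": 30},
    {"slide": [0,0,-62],"dr": [0,0,0],"jaw": 30}
  ]
}}

```text
time_s: 12.3
tcp_pos: [0.5325, 0.0564, 0.1218]
tcp_rot: [0.707, 0.707, -0.003, 0.004]
contact_force: [0.7, 1.0, -3.8]
width: 0.0428
grasp_force: 43.5
```

Call:
{"op": "servo_tool", "data": {
  "commands": [
    {"slide": [0,0,-2],"dr": [0,0,0],"jaw": 30},
    {"slide": [0,0,-4],"dr": [0,0,0],"jaw": 30},
    {"slide": [0,0,-4],"dr": [0,0,0],"jaw": 30}
  ]
}}

```text
time_s: 12.6
tcp_pos: [0.5319, 0.0565, 0.1168]
tcp_rot: [0.707, 0.707, -0.003, 0.004]
contact_force: [-0.6, -0.2, -4.4]
width: 0.0433
grasp_force: 43.5
```

Call:
{"op": "servo_tool", "data": {
  "commands": [
    {"slide": [0,0,-1],"dr": [0,0,0],"jaw": 30},
    {"slide": [0,0,-2],"dr": [0,0,0],"jaw": 30},
    {"slide": [0,0,-2],"dr": [0,0,0],"jaw": 30}
  ]
}}

```text
time_s: 12.9
tcp_pos: [0.5318, 0.0565, 0.1145]
tcp_rot: [0.707, 0.707, -0.003, 0.003]
contact_force: [-0.1, -0.2, -5.5]
width: 0.0433
grasp_force: 43.5
```

Call:
{"op": "servo_tool", "data": {
  "commands": [
    {"slide": [0,0,-1],"dr": [0,0,0],"jaw": 30},
    {"slide": [0,0,-2],"dr": [0,0,0],"jaw": 30},
    {"slide": [0,0,-2],"dr": [0,0,0],"jaw": 30}
  ]
}}

```text
time_s: 13.2
tcp_pos: [0.5322, 0.0564, 0.1135]
tcp_rot: [0.707, 0.707, -0.003, 0.004]
contact_force: [-1.7, -1.0, 1.7]
width: 0.0433
grasp_force: 44.2
```

Call:
{"op": "servo_tool", "data": {
  "commands": [
    {"slide": [0,0,-1],"dr": [0,0,0],"jaw": 30},
    {"slide": [0,0,-1],"dr": [0,0,0],"jaw": 30}
  ]
}}

```text
time_s: 13.4
tcp_pos: [0.5323, 0.0563, 0.1134]
tcp_rot: [0.707, 0.707, -0.003, 0.004]
contact_force: [-4.3, -1.0, 8.7]
width: 0.0435
grasp_force: 45.0
```

Call:
{"op": "servo_tool", "data": {
  "commands": [
    {"slide": [0,0,0],"dr": [0,0,0],"jaw": 66},
    {"slide": [0,0,0],"dr": [0,0,0],"jaw": 66},
    {"slide": [0,0,0],"dr": [0,0,0],"jaw": 66},
    {"slide": [0,0,15],"dr": [0,0,0],"jaw": 68},
    {"slide": [0,0,45],"dr": [0,0,0],"jaw": 68},
    {"slide": [0,0,90],"dr": [0,0,0],"jaw": 68},
    {"slide": [10,-15,120],"dr": [0,0.1,0],"jaw": 85},
    {"slide": [30,-30,130],"dr": [0,0.22,0],"jaw": 85},
    {"slide": [55,-50,130],"dr": [0,0.35,0],"jaw": 85},
    {"slide": [88,-70,127],"dr": [0,0.46,0],"jaw": 85},
    {"slide": [88,-70,127],"dr": [0,0.51,0],"jaw": 85},
    {"slide": [88,-70,127],"dr": [0,0.51,0],"jaw": 85}
  ]
}}

```text
time_s: 14.6
tcp_pos: [0.6207, -0.0141, 0.2363]
tcp_rot: [0.683, 0.685, -0.182, -0.176]
contact_force: [-0.8, -0.2, 0.5]
width: 0.0847
grasp_force: 0.0
```

Run:
```python
from ov import *
s=ctrl.state();print(s['q'],s['tcp_pos'],s['width'],s['contact_force'])
from scipy.spatial.transform import Rotation as R
print(R.from_quat(s['tcp_rot']).as_matrix().round(3))
draw('side','pics/c6.png',[.533,-.0135,.026],0.,[0,0,47,None,None],(230,70,430,270),3)
for d in spot_point('side','tin1')[:6]: print(round(d['p'],2),np.round(d['xyz'],3))
```

```text
[-0.16591196  0.49211148  1.27015733 -0.09419865  1.88405426 -0.17349664] [ 0.62072351 -0.01413362  0.23634224] 0.08469087746791965 [-0.76554713 -0.18922499  0.50441159]
[[-0.004  0.871 -0.491]
 [ 1.    -0.001 -0.009]
 [-0.008 -0.491 -0.871]]
0.91 [0.383 0.125 0.024]
0.78 [0.533 0.127 0.055]
0.78 [ 0.53  -0.012  0.061]
0.75 [ 0.533 -0.083  0.059]
0.68 [0.358 0.338 0.019]
```

View pics/c6.png

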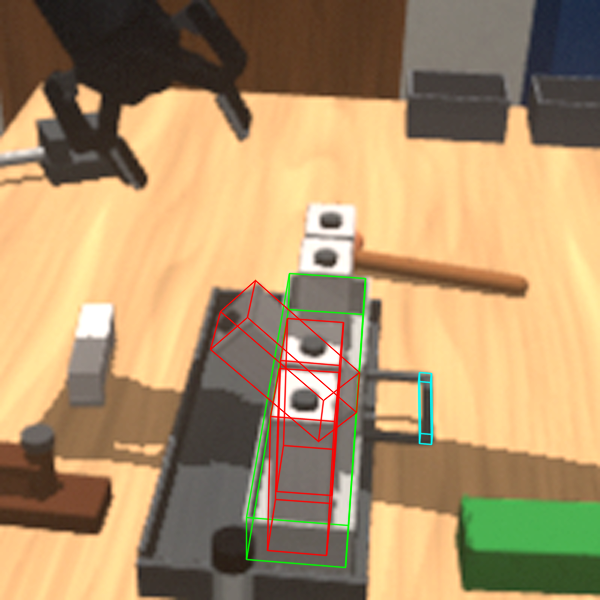

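Both placed tins stand (crop 312,345 and 303,400). The back-leaning tin fits the model at (285,350), so I'm going for it.

Call:
{"op": "servo_tool", "data": {
  "commands": [
    {"slide": [-5,0.5,-35],"dr": [0,0,0],"jaw": 85},
    {"slide": [-5,0.5,-68],"dr": [0,0,0],"jaw": 85},
    {"slide": [-14,0.5,-86],"dr": [0,0,0],"jaw": 85},
    {"slide": [-23,0.5,-104],"dr": [0,0,0],"jaw": 85},
    {"slide": [-33,0.5,-121],"dr": [0,0,0],"jaw": 85},
    {"slide": [-42,0.5,-138],"dr": [0,0,0],"jaw": 85},
    {"slide": [-42,0.5,-138],"dr": [0,0,0],"jaw": 85},
    {"slide": [-44,0.5,-136],"dr": [0,0.13,0],"jaw": 80},
    {"slide": [-47,0.5,-134],"dr": [0,0.26,0],"jaw": 70},
    {"slide": [-48,0.5,-133],"dr": [0,0.28,0],"jaw": 60},
    {"slide": [-48,0.5,-133],"dr": [0,0.28,0],"jaw": 60}
  ]
}}

```text
time_s: 15.8
tcp_pos: [0.5726, -0.0129, 0.1067]
tcp_rot: [0.652, 0.655, -0.274, -0.268]
contact_force: [-0.4, -0.7, -0.7]
width: 0.0598
grasp_force: 0.0
```

Call:
{"op": "servo_tool", "data": {
  "commands": [
    {"slide": [0,0,0],"dr": [0,0,0],"jaw": 30},
    {"slide": [0,0,0],"dr": [0,0,0],"jaw": 30},
    {"slide": [0,0,0],"dr": [0,0,0],"jaw": 30},
    {"slide": [0,0,0],"dr": [0,0,0],"jaw": 30},
    {"slide": [0,0,0],"dr": [0,0,0],"jaw": 30}
  ],
  "grip_force": 40
}}

```text
time_s: 16.3
tcp_pos: [0.5733, -0.0131, 0.1072]
tcp_rot: [0.652, 0.655, -0.273, -0.267]
contact_force: [5.7, 0.4, 0.1]
width: 0.0434
grasp_force: 41.1
```

Call:
{"op": "servo_tool", "data": {
  "commands": [
    {"slide": [0,0,10],"dr": [0,0,0],"jaw": 30},
    {"slide": [0,0,25],"dr": [0,0,0],"jaw": 30},
    {"slide": [0,0,40],"dr": [0,-0.05,0],"jaw": 30},
    {"slide": [-5,0,55],"dr": [0,-0.15,0],"jaw": 30},
    {"slide": [-10,0,70],"dr": [0,-0.28,0],"jaw": 30},
    {"slide": [-17,0,80],"dr": [0,-0.41,0],"jaw": 30},
    {"slide": [-25,0,80],"dr": [0,-0.54,0],"jaw": 30},
    {"slide": [-33,0,80],"dr": [0,-0.67,0],"jaw": 30},
    {"slide": [-41,-0.5,80],"dr": [0,-0.784,0],"jaw": 30},
    {"slide": [-41,-0.5,80],"dr": [0,-0.784,0],"jaw": 30},
    {"slide": [-41,-0.5,80],"dr": [0,-0.784,0],"jaw": 30}
  ]
}}

```text
time_s: 17.4
tcp_pos: [0.5294, -0.0133, 0.1856]
tcp_rot: [0.707, 0.707, -0.006, 0.001]
contact_force: [1.2, -0.3, -4.4]
width: 0.0431
grasp_force: 42.7
```

Call:
{"op": "servo_tool", "data": {
  "commands": [
    {"slide": [0,0,-25],"dr": [0,0,0],"jaw": 30},
    {"slide": [0,0,-45],"dr": [0,0,0],"jaw": 30},
    {"slide": [0,0,-58],"dr": [0,0,0],"jaw": 30},
    {"slide": [0,0,-63],"dr": [0,0,0],"jaw": 30},
    {"slide": [0,0,-63],"dr": [0,0,0],"jaw": 30},
    {"slide": [0,0,-63],"dr": [0,0,0],"jaw": 30}
  ]
}}

```text
time_s: 18.0
tcp_pos: [0.5318, -0.0137, 0.1237]
tcp_rot: [0.707, 0.707, -0.005, 0.002]
contact_force: [0.2, -0.8, -4.6]
width: 0.0431
grasp_force: 42.7
```

Call:
{"op": "servo_tool", "data": {
  "commands": [
    {"slide": [0,0,-2],"dr": [0,0,0],"jaw": 30},
    {"slide": [0,0,-4],"dr": [0,0,0],"jaw": 30},
    {"slide": [0,0,-4],"dr": [0,0,0],"jaw": 30}
  ]
}}

```text
time_s: 18.3
tcp_pos: [0.5309, -0.0135, 0.1188]
tcp_rot: [0.707, 0.707, -0.005, 0.001]
contact_force: [0.2, -0.3, -5.3]
width: 0.0435
grasp_force: 42.7
```

Call:
{"op": "servo_tool", "data": {
  "commands": [
    {"slide": [0,0,-1],"dr": [0,0,0],"jaw": 30},
    {"slide": [0,0,-2],"dr": [0,0,0],"jaw": 30},
    {"slide": [0,0,-2],"dr": [0,0,0],"jaw": 30}
  ]
}}

```text
time_s: 18.6
tcp_pos: [0.5311, -0.0136, 0.117]
tcp_rot: [0.707, 0.707, -0.005, 0.002]
contact_force: [-0.5, 0.4, -3.4]
width: 0.043
grasp_force: 42.8
```

Call:
{"op": "servo_tool", "data": {
  "commands": [
    {"slide": [0,0,-1],"dr": [0,0,0],"jaw": 30},
    {"slide": [0,0,-1],"dr": [0,0,0],"jaw": 30}
  ]
}}

```text
time_s: 18.8
tcp_pos: [0.5313, -0.0136, 0.1169]
tcp_rot: [0.707, 0.707, -0.005, 0.002]
contact_force: [-2.8, 0.3, 5.0]
width: 0.0436
grasp_force: 43.6
```

Call:
{"op": "servo_tool", "data": {
  "commands": [
    {"slide": [0,0,0],"dr": [0,0,0],"jaw": 66},
    {"slide": [0,0,0],"dr": [0,0,0],"jaw": 66},
    {"slide": [0,0,0],"dr": [0,0,0],"jaw": 66},
    {"slide": [0,0,15],"dr": [0,0,0],"jaw": 68},
    {"slide": [0,0,45],"dr": [0,0,0],"jaw": 68},
    {"slide": [0,0,95],"dr": [0,0,0],"jaw": 68},
    {"slide": [-35,0,105],"dr": [0,0,0],"jaw": 0},
    {"slide": [-80,0,105],"dr": [0,0,0],"jaw": 0},
    {"slide": [-120,0,95],"dr": [0,0,0],"jaw": 0},
    {"slide": [-136,0,80],"dr": [0,0,0],"jaw": 0},
    {"slide": [-136,0,60],"dr": [0,0,0],"jaw": 0},
    {"slide": [-136,0,60],"dr": [0,0,0],"jaw": 0}
  ]
}}

```text
time_s: 20.0
tcp_pos: [0.3933, -0.0131, 0.1745]
tcp_rot: [0.707, 0.707, -0.006, 0.0]
contact_force: [-1.5, -0.6, 0.2]
width: 0.0001
grasp_force: 0.0
```

Run:
```python
from ov import *
s=ctrl.state();print(s['q'],s['tcp_pos'],s['width'],s['contact_force'])
draw('side','pics/c7.png',[.533,-.0135,.026],0.,[0,0,0,0,0],(230,70,430,270),3)
```

```text
[-0.3157832  -0.36027249  2.21587167 -0.01134379  1.29109236 -0.31225876] [ 0.39330347 -0.0131209   0.17452059] 6.795885777179647e-05 [-1.51262674 -0.59607182  0.18770824]
```

View pics/c7.png

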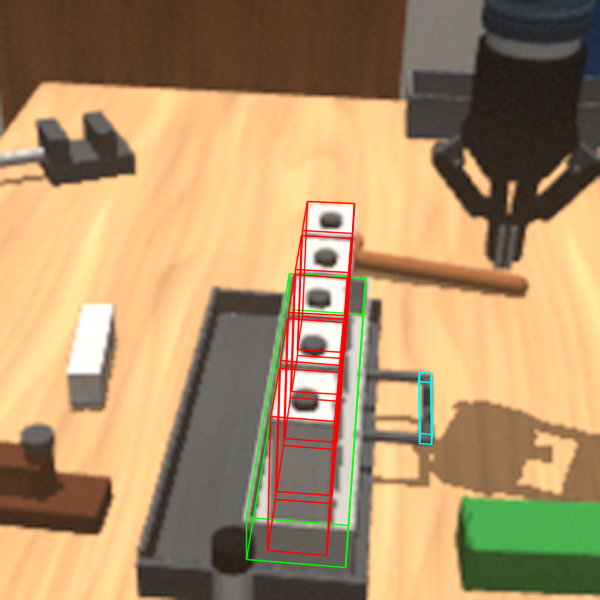

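All five tins stand (caps at crop 330,220 down to 303,400), and the handle bar is at (425,408). I'm lowering the closed fingers in front of it and pushing.

Call:
{"op": "servo_tool", "data": {
  "commands": [
    {"slide": [0,0,-40],"dr": [0,0,0],"jaw": 0},
    {"slide": [0,0,-80],"dr": [0,0,0],"jaw": 0},
    {"slide": [0,0,-110],"dr": [0,0,0],"jaw": 0},
    {"slide": [0,0,-126],"dr": [0,0,0],"jaw": 0},
    {"slide": [0,0,-126],"dr": [0,0,0],"jaw": 0},
    {"slide": [5,0,-126],"dr": [0,0,0],"jaw": 0},
    {"slide": [10,0,-126],"dr": [0,0,0],"jaw": 0},
    {"slide": [15,0,-126],"dr": [0,0,0],"jaw": 0},
    {"slide": [19,0,-126],"dr": [0,0,0],"jaw": 0},
    {"slide": [22,0,-126],"dr": [0,0,0],"jaw": 0},
    {"slide": [25,0,-126],"dr": [0,0,0],"jaw": 0},
    {"slide": [28,0,-126],"dr": [0,0,0],"jaw": 0}
  ]
}}

```text
time_s: 21.25
tcp_pos: [0.4231, -0.0135, 0.0498]
tcp_rot: [0.707, 0.707, -0.005, 0.001]
contact_force: [-0.1, -0.5, -1.4]
width: 0.0001
grasp_force: 0.0
```

Call:
{"op": "servo_tool", "data": {
  "commands": [
    {"slide": [3,0,0],"dr": [0,0,0],"jaw": 0},
    {"slide": [6,0,0],"dr": [0,0,0],"jaw": 0},
    {"slide": [9,0,0],"dr": [0,0,0],"jaw": 0},
    {"slide": [12,0,0],"dr": [0,0,0],"jaw": 0},
    {"slide": [15,0,0],"dr": [0,0,0],"jaw": 0},
    {"slide": [18,0,0],"dr": [0,0,0],"jaw": 0},
    {"slide": [21,0,0],"dr": [0,0,0],"jaw": 0},
    {"slide": [24,0,0],"dr": [0,0,0],"jaw": 0},
    {"slide": [27,0,0],"dr": [0,0,0],"jaw": 0},
    {"slide": [30,0,0],"dr": [0,0,0],"jaw": 0}
  ]
}}

```text
time_s: 22.25
tcp_pos: [0.453, -0.0135, 0.0497]
tcp_rot: [0.707, 0.707, -0.005, 0.001]
contact_force: [-0.7, -0.1, 0.6]
width: -0.0005
grasp_force: 0.0
```

Run:
```python
from h import *
grab_frame('side');grab_frame('top')
for c in('side','top'):
  for n in('handle','lane','tin1'):
    for d in spot_point(c,n)[:6]: print(c,n,round(d['p'],2),np.round(d['xyz'],3))
from ov import *
draw('side','pics/c8.png',[.533,-.0135,.026],0.,[None]*5,(290,130,430,250),5)
```

```text
side handle 0.85 [ 0.438 -0.008  0.046]
side handle 0.48 [ 0.747 -0.095  0.002]
side handle 0.28 [0.74  0.103 0.005]
side lane 0.86 [ 0.538 -0.012  0.029]
side tin1 0.92 [0.382 0.126 0.021]
side tin1 0.9 [0.535 0.054 0.053]
side tin1 0.79 [ 0.534 -0.084  0.059]
side tin1 0.6 [0.362 0.337 0.018]
side tin1 0.57 [0.536 0.129 0.056]
top lane 0.77 [ 0.532 -0.012  0.027]
top tin1 0.96 [ 0.532 -0.148  0.057]
top tin1 0.91 [ 0.534 -0.017  0.056]
top tin1 0.8 [0.38  0.121 0.023]
top tin1 0.71 [ 0.535 -0.082  0.055]
top tin1 0.71 [0.362 0.334 0.017]
top tin1 0.58 [0.531 0.055 0.061]
```

View pics/c8.png

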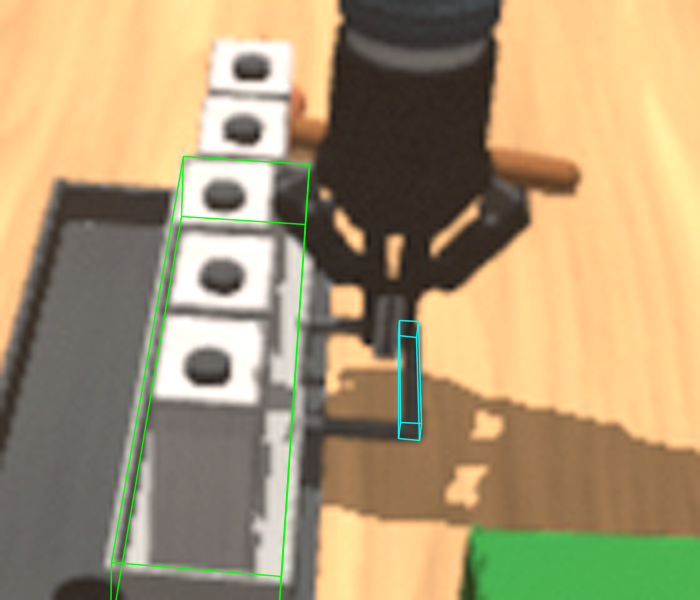

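Run:
```python
from h import *
for z in(.03,.039,.05,.06,.07):
  p=proj('side',[.453,-.0135,z]); print(z,p,[(p[0]-290)*5,(p[1]-130)*5])
s=ctrl.state();print(s['tcp_pos'],s['contact_force'])
```

```text
0.03 [365, 211] [375, 405]
0.039 [366, 208] [380, 390]
0.05 [366, 205] [380, 375]
0.06 [366, 201] [380, 355]
0.07 [367, 198] [385, 340]
[ 0.45269862 -0.01348658  0.04964396] [-0.41954277  0.36066592  0.27587617]
```

The picture shows the fingertips (385,350) sitting about 60 mm up. They passed over the bar, which hasn't moved. I'll back out and go in lower.

Call:
{"op": "servo_tool", "data": {
  "commands": [
    {"slide": [0,0,20],"dr": [0,0,0],"jaw": 0},
    {"slide": [-25,0,20],"dr": [0,0,0],"jaw": 0},
    {"slide": [-60,0,20],"dr": [0,0,0],"jaw": 0},
    {"slide": [-60,0,20],"dr": [0,0,0],"jaw": 0},
    {"slide": [-60,0,-10],"dr": [0,0,0],"jaw": 0},
    {"slide": [-60,0,-23],"dr": [0,0,0],"jaw": 0},
    {"slide": [-60,0,-23],"dr": [0,0,0],"jaw": 0},
    {"slide": [-55,0,-23],"dr": [0,0,0],"jaw": 0},
    {"slide": [-50,0,-23],"dr": [0,0,0],"jaw": 0},
    {"slide": [-45,0,-23],"dr": [0,0,0],"jaw": 0},
    {"slide": [-40,0,-23],"dr": [0,0,0],"jaw": 0},
    {"slide": [-36,0,-23],"dr": [0,0,0],"jaw": 0}
  ]
}}

```text
time_s: 23.9
tcp_pos: [0.4179, -0.0136, 0.0272]
tcp_rot: [0.707, 0.707, -0.005, 0.002]
contact_force: [0.1, -0.3, -0.0]
width: -0.0
grasp_force: 0.0
```

Call:
{"op": "servo_tool", "data": {
  "commands": [
    {"slide": [3,0,0],"dr": [0,0,0],"jaw": 0},
    {"slide": [6,0,0],"dr": [0,0,0],"jaw": 0},
    {"slide": [9,0,0],"dr": [0,0,0],"jaw": 0},
    {"slide": [12,0,0],"dr": [0,0,0],"jaw": 0},
    {"slide": [15,0,0],"dr": [0,0,0],"jaw": 0}
  ]
}}

```text
time_s: 24.4
tcp_pos: [0.4295, -0.0135, 0.0267]
tcp_rot: [0.707, 0.707, -0.008, -0.001]
contact_force: [-12.1, -1.4, 13.5]
width: -0.0003
grasp_force: 8.3
```

Call:
{"op": "servo_tool", "data": {
  "commands": [
    {"slide": [-20,0,0],"dr": [0,0,0],"jaw": 0},
    {"slide": [-25,0,0],"dr": [0,0,0],"jaw": 0},
    {"slide": [-25,0,-4],"dr": [0,0,0],"jaw": 0},
    {"slide": [-25,0,-8],"dr": [0,0,0],"jaw": 0},
    {"slide": [-25,0,-8],"dr": [0,0,0],"jaw": 0}
  ]
}}

```text
time_s: 24.9
tcp_pos: [0.407, -0.0135, 0.0182]
tcp_rot: [0.707, 0.707, -0.006, 0.001]
contact_force: [0.3, 0.2, -0.4]
width: 0.0001
grasp_force: 0.0
```

Run:
```python
from h import *
s=ctrl.state();print(s['tcp_pos'],s['contact_force'])
a=cv2.convertScaleAbs(cv2.resize(grab_frame('side')[150:250,330:450],None,fx=6,fy=6,interpolation=cv2.INTER_CUBIC),alpha=1.6)
t=s['tcp_pos']
for z in(.0,.02,.04,.06):
  p=proj('side',[t[0],t[1],z]); cv2.circle(a,((p[0]-330)*6,(p[1]-150)*6),3,(0,0,255),-1); print(z,p)
cv2.imwrite('pics/c9.png',a)
```

```text
[ 0.40696905 -0.01348498  0.01823036] [ 0.2517322   0.22133365 -0.43726769]
0.0 [382, 221]
0.02 [383, 215]
0.04 [384, 209]
0.06 [385, 203]
```

View pics/c9.png

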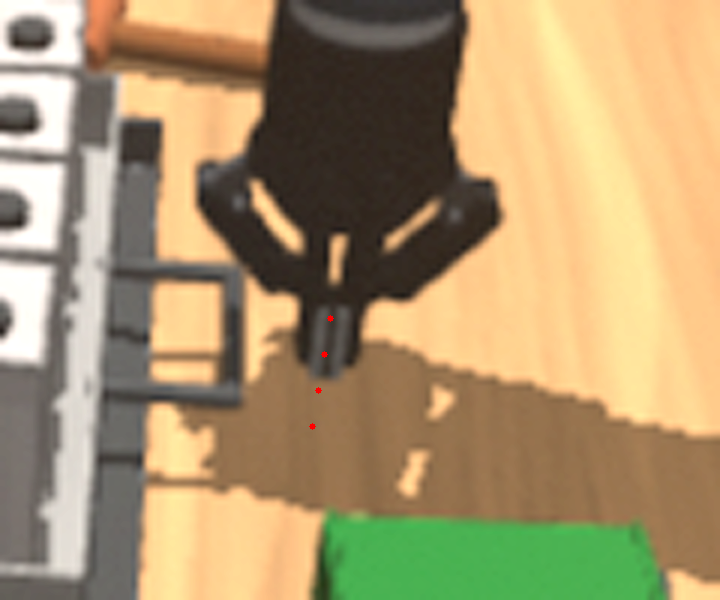

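The tip shows at (325,375), about 29 mm up, which is now well below the bar's axis. Pushing.

Call:
{"op": "servo_tool", "data": {
  "commands": [
    {"slide": [4,0,-2],"dr": [0,0,0],"jaw": 0},
    {"slide": [8,0,-2],"dr": [0,0,0],"jaw": 0},
    {"slide": [11,0,-2],"dr": [0,0,0],"jaw": 0},
    {"slide": [14,0,-2],"dr": [0,0,0],"jaw": 0},
    {"slide": [17,0,-2],"dr": [0,0,0],"jaw": 0},
    {"slide": [20,0,-2],"dr": [0,0,0],"jaw": 0},
    {"slide": [23,0,-2],"dr": [0,0,0],"jaw": 0},
    {"slide": [26,0,-2],"dr": [0,0,0],"jaw": 0}
  ]
}}

```text
time_s: 25.75
tcp_pos: [0.4295, -0.0131, 0.0158]
tcp_rot: [0.707, 0.707, -0.008, -0.002]
contact_force: [-13.2, -0.8, 9.1]
width: 0.0001
grasp_force: 6.5
```

Call:
{"op": "servo_tool", "data": {
  "commands": [
    {"slide": [3,0,0],"dr": [0,0,0],"jaw": 0},
    {"slide": [6,0,0],"dr": [0,0,0],"jaw": 0},
    {"slide": [9,0,0],"dr": [0,0,0],"jaw": 0},
    {"slide": [12,0,0],"dr": [0,0,0],"jaw": 0},
    {"slide": [15,0,0],"dr": [0,0,0],"jaw": 0}
  ]
}}

```text
time_s: 26.25
tcp_pos: [0.4444, -0.0131, 0.0158]
tcp_rot: [0.707, 0.707, -0.008, -0.002]
contact_force: [-12.4, -1.4, 8.2]
width: -0.0002
grasp_force: 6.4
```

Run:
```python
from h import *
s=ctrl.state();print(s['tcp_pos'],s['contact_force'])
grab_frame('side');grab_frame('top')
for c in('side','top'):
  for n in('handle','lane','tin1'):
    for d in spot_point(c,n)[:7]: print(c,n,round(d['p'],2),np.round(d['xyz'],3))
```

```text
[ 0.44439932 -0.01309271  0.01581501] [-12.42507535  -1.43523061   8.22532923]
side handle 0.72 [ 0.462 -0.008  0.048]
side lane 0.74 [ 0.556 -0.015  0.025]
side tin1 0.85 [ 0.559 -0.014  0.057]
side tin1 0.85 [0.382 0.124 0.026]
side tin1 0.72 [ 0.557 -0.086  0.059]
side tin1 0.7 [ 0.557 -0.153  0.052]
side tin1 0.65 [0.56  0.127 0.057]
side tin1 0.64 [0.359 0.338 0.02 ]
side tin1 0.55 [0.556 0.056 0.055]
top lane 0.9 [ 0.561 -0.012  0.029]
top tin1 0.97 [0.557 0.053 0.056]
top tin1 0.95 [0.564 0.125 0.058]
top tin1 0.93 [ 0.559 -0.082  0.055]
top tin1 0.71 [0.36  0.334 0.021]
top tin1 0.6 [ 0.559 -0.017  0.055]
top tin1 0.58 [0.381 0.121 0.022]
top tin1 0.56 [ 0.56  -0.15   0.053]
```

The drawer is about 25 mm in and all five tins have moved with it. Continuing.

Call:
{"op": "servo_tool", "data": {
  "commands": [
    {"slide": [3,0,0],"dr": [0,0,0],"jaw": 0},
    {"slide": [6,0,0],"dr": [0,0,0],"jaw": 0},
    {"slide": [9,0,0],"dr": [0,0,0],"jaw": 0},
    {"slide": [12,0,0],"dr": [0,0,0],"jaw": 0},
    {"slide": [15,0,0],"dr": [0,0,0],"jaw": 0},
    {"slide": [18,0,0],"dr": [0,0,0],"jaw": 0},
    {"slide": [21,0,0],"dr": [0,0,0],"jaw": 0},
    {"slide": [24,0,0],"dr": [0,0,0],"jaw": 0},
    {"slide": [27,0,0],"dr": [0,0,0],"jaw": 0},
    {"slide": [29,0,0],"dr": [0,0,0],"jaw": 0}
  ]
}}

```text
time_s: 27.65
tcp_pos: [0.4734, -0.0131, 0.0157]
tcp_rot: [0.707, 0.707, -0.008, -0.002]
contact_force: [-11.9, -1.1, 8.1]
width: 0.0001
grasp_force: 6.4
```

Call:
{"op": "servo_tool", "data": {
  "commands": [
    {"slide": [2,0,0],"dr": [0,0,0],"jaw": 0},
    {"slide": [4,0,0],"dr": [0,0,0],"jaw": 0}
  ]
}}

```text
time_s: 27.85
tcp_pos: [0.4772, -0.0131, 0.0157]
tcp_rot: [0.707, 0.707, -0.009, -0.002]
contact_force: [-12.9, -1.3, 8.2]
width: 0.0001
grasp_force: 6.3
```

Call:
{"op": "servo_tool", "data": {
  "commands": [
    {"slide": [1,0,0],"dr": [0,0,0],"jaw": 0},
    {"slide": [2,0,0],"dr": [0,0,0],"jaw": 0}
  ]
}}

```text
time_s: 28.05
tcp_pos: [0.4791, -0.0131, 0.0157]
tcp_rot: [0.707, 0.707, -0.009, -0.003]
contact_force: [-16.0, -1.6, 10.8]
width: -0.0004
grasp_force: 7.9
```

Force is rising. I'll ease in until it clearly shows the stop.

Call:
{"op": "servo_tool", "data": {
  "commands": [
    {"slide": [1,0,0],"dr": [0,0,0],"jaw": 0},
    {"slide": [1,0,0],"dr": [0,0,0],"jaw": 0}
  ]
}}

```text
time_s: 28.25
tcp_pos: [0.479, -0.0131, 0.0157]
tcp_rot: [0.707, 0.707, -0.01, -0.004]
contact_force: [-17.6, -1.8, 13.7]
width: -0.0002
grasp_force: 9.0
```

Call:
{"op": "servo_tool", "data": {
  "commands": [
    {"slide": [1,0,0],"dr": [0,0,0],"jaw": 0},
    {"slide": [1,0,0],"dr": [0,0,0],"jaw": 0}
  ]
}}

```text
time_s: 28.45
tcp_pos: [0.479, -0.0131, 0.0156]
tcp_rot: [0.707, 0.708, -0.011, -0.004]
contact_force: [-21.9, -1.7, 17.1]
width: 0.0002
grasp_force: 11.2
```

Run:
```python
from h import *
s=ctrl.state();print(s['tcp_pos'],s['contact_force'])
grab_frame('side');grab_frame('top')
for c in('side','top'):
  for n in('handle','lane'):
    for d in spot_point(c,n)[:7]: print(c,n,round(d['p'],2),np.round(d['xyz'],3))
```

```text
[ 0.47903369 -0.01307698  0.01563767] [-21.87739439  -1.67945117  17.050276  ]
side handle 0.93 [ 0.499 -0.011  0.05 ]
side lane 0.97 [ 0.595 -0.016  0.029]
top lane 0.88 [ 0.592 -0.01   0.028]
```

At its stop: position is constant, force is rising, and the lane is at 0.593. Retreating and checking.

Call:
{"op": "servo_tool", "data": {
  "commands": [
    {"slide": [-5,0,0],"dr": [0,0,0],"jaw": 0},
    {"slide": [-20,0,0],"dr": [0,0,0],"jaw": 0},
    {"slide": [-60,0,0],"dr": [0,0,0],"jaw": 0},
    {"slide": [-90,0,20],"dr": [0,0,0],"jaw": 0},
    {"slide": [-90,0,70],"dr": [0,0,0],"jaw": 0},
    {"slide": [-90,0,120],"dr": [0,0,0],"jaw": 0},
    {"slide": [-90,0,160],"dr": [0,0,0],"jaw": 0},
    {"slide": [-90,0,160],"dr": [0,0,0],"jaw": 0}
  ]
}}

```text
time_s: 29.55
tcp_pos: [0.399, -0.0148, 0.1835]
tcp_rot: [0.707, 0.707, -0.002, 0.008]
contact_force: [1.0, -1.1, 0.3]
width: -0.0
grasp_force: 0.0
```

Run:
```python
from ov import *
s=ctrl.state();print(s['time_s'],s['tcp_pos'],s['contact_force'])
draw('side','pics/c10.png',[.593,-.0135,.026],0.,[0]*5,(200,90,440,290),3)
for n in('handle','lane','tin1'):
    for d in spot_point('side',n)[:7]: print(n,round(d['p'],2),np.round(d['xyz'],3))
```

```text
29.55 [ 0.39898548 -0.01475259  0.1834547 ] [ 0.97949784 -1.05523496  0.27211231]
handle 0.96 [ 0.498 -0.01   0.049]
handle 0.2 [ 0.525 -0.33  -0.004]
lane 0.62 [ 0.598 -0.014  0.026]
tin1 0.97 [0.381 0.128 0.025]
tin1 0.85 [0.596 0.126 0.056]
tin1 0.75 [0.36  0.336 0.018]
tin1 0.67 [ 0.594 -0.154  0.054]
tin1 0.65 [0.59  0.055 0.052]
tin1 0.63 [ 0.594 -0.011  0.053]
tin1 0.61 [ 0.591 -0.082  0.059]
```

View pics/c10.png

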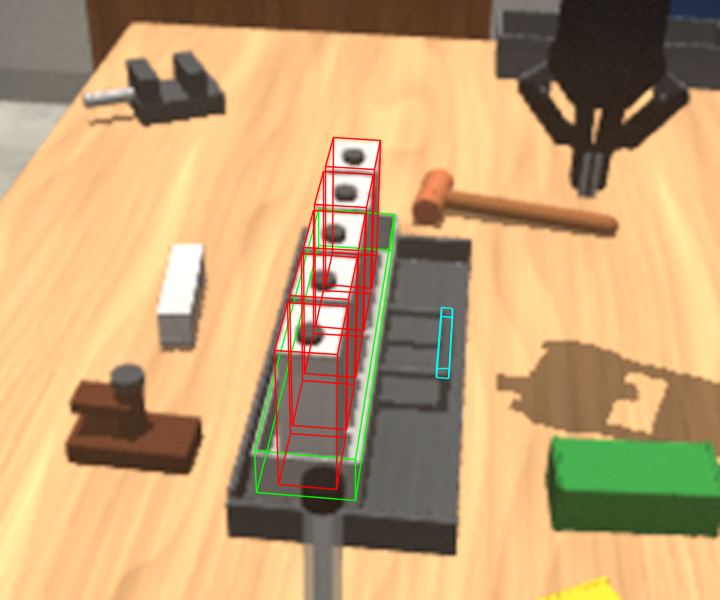

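The picture shows the drawer home, overlay and handle at (445,342), with all five tins standing (caps from (353,157) to (310,333)). The other objects haven't moved.

```bash
python3 -c "
from rig import ctrl
print(ctrl.sign_off())"
```

```text
the job is handed in; nothing more can be done
None
```

The three tipped tins are back upright in their places, the drawer is pushed fully home with all five tins standing, the other objects were left where they were, and the job is handed in at about 30 s of the 64 s allowed.

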